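# Unlock the two-stage catch of a tool box

## Task

Unlatch the blue tool box on the bench: slide the red safety tab on its lid fully out, away from the yellow latch, and then swing the yellow bail latch up and over until it is fully open against its stop, and leave it there. Leave the tab out, and do not disturb the spanner lying on the lid or the other things on the bench.

Things in the scene. Friction and masses are not known exactly. Their poses are not given: they have to be found in the camera images.
- case: blue steel tool box, 180 (x) by 370 (y) by 110 mm high, heavy, does not move. Origin: centre of its underside; z up; x axis from its front long side (nearer the robot) to its back; y axis along its length, towards the end with the red tab. The lid is flat, 110 mm above the bench
- latch_hinge (a point): middle of the latch's hinge axis (along box y), on the lid, 35 mm behind the box's centre and 122 mm above the bench. The bar circles it at 93 mm radius. A flat tongue 84 mm wide reaches 50 mm forward from the hinge between the latch's arms; its ear at the +y side lies under the red tab's nose
- latch_bar (a point): middle of the yellow latch's cross bar: round, 16 mm thick, 106 mm long along box y, on two slim arms (46 mm either side) sloping up from the hinge. Shut, it is 80 mm in front of the hinge (box -x) and 48 mm above it, 170 mm above the bench, with free space in front. Pushed towards box +x it rises, passes over the hinge and stops 31 mm behind and 88 mm above it
- latch (a joint): angle of the yellow latch, rad: 0 shut, 1.4 fully open at its stop. It stays where it is left (stiff hinge; pushing the bar takes about 5 to 8 N). While the red tab is in, it cannot be lifted (only about 0.05 rad of play)
- tab_fin (a point): centre of the red safety tab's upright fin, 40 (box x) by 12 mm (box y), standing from 137 to 172 mm above the bench (this point: 155). With the tab in, it is 118 mm from the box's centre along box +y, 5 mm behind it. About 60 mm is free between fin and latch arm, above the tab's flat nose whose top is 140 mm above the bench
- safety_tab (a joint): travel of the red safety tab along the box's +y, m: 0 fully in (its nose lies over the latch's ear and holds the latch down), 0.040 fully out at its stop. The latch is free beyond about 0.02. It stays where it is left; sliding takes about 3 N
- spanner_grip (a point): a steel open-ended spanner 150 mm long lying on the tool box lid, at the end away from the red tab; point on its handle
- tape_mid (a point): a loose roll of green tape, 70 mm outside diameter, 25 mm high, lying on the bench; its centre
- spray_mid (a point): an upright white spray-cleaner bottle with a red cap, 70 mm diameter, 220 mm high; its centre
- roll_center (a point): an upright white paper roll, 110 mm diameter, 200 mm high; its centre
- disc: a rusty brake disc lying flat, 230 mm diameter, 45 mm high, 5 kg; origin at the centre of its underside
- hammer_grip (a point): a hammer 280 mm long lying on the bench; point on its handle
- jar_mid (a point): an amber jar with a steel cap, 76 mm diameter, 100 mm high; its centre

How it is judged:
By the outcome, as a careful person would: the job done as asked, in the order asked, and still so for the second after the job is handed in, with the robot touching nothing.
It also fails if it takes over 48 s, if anything falls off the work surface, if the arm or the gripper's body presses on something with over 40 N, if the wrist force passes 120 N, or if a joint passes its speed limit or range.

## Robot

A 6-joint arm with a two-finger parallel gripper is mounted at the origin on the work surface. World frame = base frame: x ahead of the robot, y to its left, z up, the work surface at z = 0. Lengths are in mm, angles in degrees, forces in N, time in s.
With the tool pointing down it reaches from about 350 to 850 mm from the base axis. Payload 8.1 kg.
Tool frame: the origin (TCP) lies at the very end of the fingers, on their centre line; the grasp point (between the pads) lies 19 mm behind it (tcp_to_grasp is the distance from the TCP to the grasp point, in mm); z points along the fingers, x is the direction in which the jaws open and shut, and the axes are right-handed (so a half turn about z gives the same grasp; the last joint's range is limited). The gripper opens to 85 mm and grips with 20 to 120 N. Pads are 22 mm wide; open, the fingers measure 114 mm over their backs; the gripper's body (76 mm by 85 mm) begins 54 mm behind the grasp point. The pads swing forward as they close: fully open they stand 13 mm farther back than shut.
Start: joints at [-71.242, 7.471, 85.268, -0, 87.261, -4.893], TCP at [240.725, -549.597, 209.992] pointing down, gripper open.
Joint ranges: [-169.43, 169.43], [-51.17, 129.36], [1.28, 143.12], [-76.62, 256.62], [0, 156.53], [-152.29, 152.29]. Speed limits (degrees/s): [136.94, 136.94, 159.86, 180, 180, 180].

## Interface

Orientations are given as [roll, pitch, yaw] about the fixed x, y, z axes, in that order (R = Rz(yaw) Ry(pitch) Rx(roll)).
In Python, from bench import * gives the robot as it stands. The module is installed in compiled form; this text tells all that it offers.
- The arm moves only by the tool apply_moves, never from a script. Its argument "targets" is text: rows parted by semicolons, each of 7 numbers parted by spaces: the turn, a rotation vector about the tool's x, y, z in rad, then the shift along the tool's x, y, z in cm, then the finger opening in cm, from 0 to 8.54. A call has exactly 5 rows; each row is the pose to reach, as a shift and turn from the pose commanded when the call began, along the tool's axes at that moment; what a row does not reach only later rows make up. A row lasts 1/10 s, in which the tool goes at most 50 mm and 8.59 degrees, less where a joint would pass 70% of its speed; a pose out of reach is approached as far as the arm can. A call with a gripper value outside its range is refused whole. The fingers move at their own pace and stop on an object; "force" is the grip in N (left out, the last holds). Time passes only in rows, so rows that repeat a pose let the fingers close, or fill a call up. It gives the time, the measured TCP pose, the force and the opening at its end, in the units of the state.
- sense(): the state, without advancing time (a new reading comes with each control period).
- snapshot(name): name is "side" or "top" or "wrist"; returns the picture (384x512x3 uint8, red, green, blue); there is no depth.
- camera_model(name): a dict with "fx", "fy", "cx", "cy" (pixels), "position" and "attitude" of the camera in the world; the wrist camera has in their place "T_tool_cam" (4x4, takes a point from camera to tool coordinates, whose origin is the TCP and whose axes are the tool frame's). Camera axes: x right, y up, looking along -z (the intrinsics and any distortion apply to the point x, -y, -z); pixel columns grow to the right and rows downward; lengths in mm; the calibration is good to about 2 mm. A picture is of the moment at which its call begins: read the wrist's pose just before it. camera_model takes no time and is no camera call.
- hand_in(): hands the job in, once; it reports no verdict.
Trained networks look in the newest picture that a camera, given by its name, has taken for a name from the list of things; names that differ only in an ending like _2 or _b are one class to them, and where a whole thing is asked for, a point or a joint stands for the part that bears it (a point fixed in the world has none). Each returns a list of dicts, best first, with "confidence" (0 to 1); they miss things now and then, are a little off and sometimes report something else, mostly with a low value. They report only what shows in the picture. A call takes as long as a camera call.
- recognise(camera, query): "at" ([row, column] in pixels, amid what is visible of it).
- place_of(camera, query): "at" ([row, column] in pixels: a listed point, or the origin of a listed thing).
The state is a dict: "time": time; "joint_pos": joint angles; "qd": joint speeds; "joint_efforts": joint torques, N m; "tool_pos": TCP position; "tcp_rot": TCP orientation; "ft_force": force on the tool from outside, world axes, zero at the start; "wrist_torque": the same for the moment, N m; "finger_gap": finger opening in mm.
Only numpy, scipy, OpenCV 4.12 (cv2) and the standard library are available. Lean on these libraries where they do the work, as an engineer would, in place of code of your own. Each camera call takes 0.05 s, during which the arm holds its last target. There are 200 camera calls.

## Working session

There is one attempt and no reset: what is moved stays moved. The work goes in short steps, Python scripts to look and compute and a tool call to move; the robot and the scene stay as the last step left them, time stands still between calls to the robot, and variables do not carry over. Pictures are saved under pics/ and viewed, about 8 in all and at most 12, crops included, and the job is handed in when it is done.

Besides the shell and the picture viewer there is one more tool, called after "Request:" as name(argument=value, ...) on one line, values as JSON. apply_moves: Moves the arm, as the interface text tells. Its arguments: {"type":"object","properties":{"targets":{"type":"string"},"force":{"type":"number"}},"required":["targets"]}

```bash
mkdir -p pics; cat > h.py <<'E'
from bench import *
import numpy as np, cv2
from scipy.spatial.transform import Rotation as R
E
python3 - <<'E'
from h import *
for c in ("side","top"):
    im=snapshot(c); cv2.imwrite(f"pics/{c}0.png",im[:,:,::-1]); m=camera_model(c); print(c,m)
    for q in ("case","latch_hinge","latch_bar","tab_fin","spanner_grip"):
        print(q,[(np.round(d["at"],1).tolist(),round(d["confidence"],2)) for d in place_of(c,q)[:2]])
s=sense();print(s)
E
```

```text
side {'fx': 347.8960892396549, 'fy': 347.8960892396549, 'cx': 255.4221771142674, 'cy': 190.55959880036082, 'position': array([118.56289374, 660.86701831, 895.79820054]), 'attitude': array([ 4.34665069e+01,  5.33681599e-02, -1.52478727e+02])}
case [([232.0, 228.2], 0.64), ([196.9, 242.0], 0.26)]
latch_hinge [([206.1, 209.5], 0.77)]
latch_bar [([199.0, 239.6], 0.61)]
tab_fin []
spanner_grip [([176.6, 241.7], 0.72)]
top {'fx': 452.7281930509493, 'fy': 452.7281930509493, 'cx': 259.7965082577624, 'cy': 190.75070042927544, 'position': array([ 343.54639418,   10.41784241, 1660.69861008]), 'attitude': array([  4.01866591,  -0.49833316, -89.09406692])}
case [([173.6, 230.4], 0.97)]
latch_hinge [([162.0, 224.3], 0.77), ([156.9, 406.8], 0.71)]
latch_bar [([182.8, 232.1], 0.81)]
tab_fin [([184.2, 192.9], 0.82)]
spanner_grip [([133.0, 115.2], 0.59), ([168.0, 266.0], 0.47)]
{'time': 0.6, 'joint_pos': array([-7.12428283e+01,  7.47264493e+00,  8.52660741e+01, -1.06361772e-03,
        8.72600497e+01, -4.89283538e+00]), 'qd': array([0.05289676, 0.00392949, 0.00720891, 0.05064052, 0.02439351,
       0.04845977]), 'joint_efforts': array([-8.66000732e-05, -5.68954468e+01, -5.00599122e+01, -2.93017829e-04,
        1.68929728e-03,  1.59920171e-05]), 'tool_pos': array([ 240.71272326, -549.62280017,  209.99335433]), 'tcp_rot': array([ 1.79998836e+02, -1.13615638e-03, -6.63499421e+01]), 'ft_force': array([ 0.07186903, -0.07429625,  0.10651928]), 'wrist_torque': array([ 0.02907352, -0.00307837, -0.04741375]), 'finger_gap': 85.2019847006693}
```

```bash
python3 -c "
import cv2,numpy as np
cv2.imwrite('pics/both.png',cv2.resize(np.vstack([cv2.imread('pics/side0.png'),cv2.imread('pics/top0.png')]),None,fx=.78,fy=.78))"
```

```text
(no output)
```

View pics/both.png

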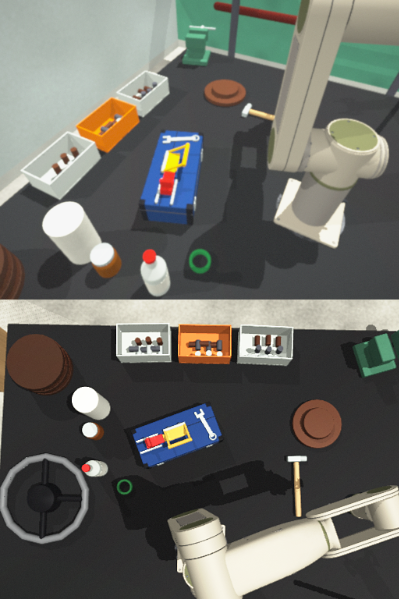

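```bash
cat >> h.py <<'E'
from scipy.optimize import least_squares
def proj(c,P):
    m=camera_model(c)
    p=R.from_euler('xyz',m['attitude'],degrees=True).inv().apply(np.atleast_2d(P)-m['position'])
    return np.c_[m['cy']-m['fy']*p[:,1]/-p[:,2], m['cx']+m['fx']*p[:,0]/-p[:,2]]
L={'case':(0,0,0),'latch_hinge':(35,0,122),'latch_bar':(-45,0,170),'tab_fin':(5,118,155)}
def box2w(q,P): # q: x,y,yaw deg
    return R.from_euler('z',q[2],degrees=True).apply(np.atleast_2d(P).astype(float))+[q[0],q[1],0]
E
python3 - <<'E'
from h import *
O=[('side','case',232,228.2),('side','latch_hinge',206.1,209.5),('side','latch_bar',199,239.6),
('top','case',173.6,230.4),('top','latch_hinge',162,224.3),('top','latch_bar',182.8,232.1),('top','tab_fin',184.2,192.9)]
def f(q,O=O): return np.concatenate([(proj(c,box2w(q,L[n]))[0]-[r,k]) for c,n,r,k in O])
for S in (O,O[3:]):
    s=least_squares(f,[500,100,20],loss='soft_l1',args=(S,)); print(s.x.round(1)); print(f(s.x,S).reshape(-1,2).round(1).tolist())
q=s.x
for n in L: print(n,box2w(q,L[n]).round(0))
# edges check overlay
im=[]
for c in('side','top'):
    I=cv2.imread(f'pics/{c}0.png')
    for z in (0,110):
        p=proj(c,box2w(q,[(a,b,z) for a,b in((-90,-185),(-90,185),(90,185),(90,-185))]))[:,::-1]
        cv2.polylines(I,[np.int32(p*16)],True,(0,255,0),1,cv2.LINE_AA,4)
    for n in L:
        p=proj(c,box2w(q,L[n]))[0,::-1]; cv2.circle(I,tuple(int(v) for v in p.round()),2,(255,0,255),-1)
    y,x=((130,150) if c=='side' else (120,140)); im.append(cv2.resize(I[y:y+170,x:x+170],(400,400),interpolation=cv2.INTER_CUBIC))
cv2.imwrite('pics/ov.png',np.hstack(im))
E
```

```text
[512.7 110.5  24. ]
[[-0.8, -2.3], [-0.5, 2.0], [-3.2, -1.7], [2.5, -1.0], [1.1, -0.9], [0.5, -0.4], [-0.4, 0.6]]
[515.6 109.2  24.8]
[[1.7, -0.6], [0.3, -0.6], [-0.4, 0.2], [-0.8, 1.2]]
case [[516. 109.   0.]]
latch_hinge [[547. 124. 122.]]
latch_bar [[475.  90. 170.]]
tab_fin [[471. 218. 155.]]
```

View pics/ov.png

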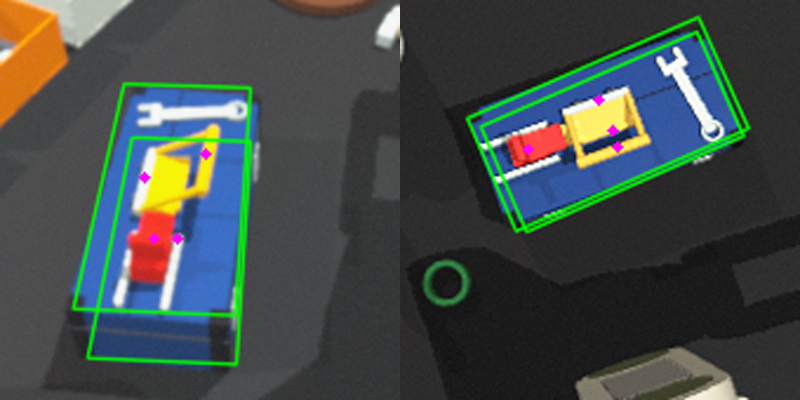

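Request:
apply_moves(targets="0 0 0 -2.8 -2.6 -3.5 4;0 0 0 -5.6 -5.2 -7 4;0 0 0 -8.4 -7.8 -10.5 4;0 0 0 -11.2 -10.4 -14 4;0 0 0 -14 -13 -17 4")

```text
time: 1.1
tool_pos: [302.3, -372.2, 378.1]
tcp_rot: [-180.0, -0.1, -66.4]
ft_force: [2.1, -0.1, 0.6]
finger_gap: 40.2
```

Request:
apply_moves(targets="0 0 0 -3.2 -3 0 4;0 0 0 -6.4 -6 0 4;0 0 0 -9.6 -9 0 4;0 0 0 -12.8 -12 0 4;0 0 0 -16 -15 0 4")

```text
time: 1.6
tool_pos: [375.6, -165.1, 376.7]
tcp_rot: [-180.0, -0.0, -66.4]
ft_force: [1.2, 0.7, 0.5]
finger_gap: 40.1
```

Request:
apply_moves(targets="0 0 0 -3.2 -3 0 4;0 0 0 -6.4 -6 0 4;0 0 0 -9.6 -9 0 4;0 0 0 -12.8 -12 0 4;0 0 0 -16 -15 0 4")

```text
time: 2.1
tool_pos: [448.8, 41.8, 376.7]
tcp_rot: [-180.0, -0.0, -66.3]
ft_force: [1.1, 0.4, 0.5]
finger_gap: 39.9
```

```bash
python3 -c "
from h import *
print(camera_model('wrist'))"
```

```text
{'fx': 267.0506501667094, 'fy': 267.0506501667094, 'cx': 259.5216642877518, 'cy': 191.6703033306869, 'T_tool_cam': array([[ 9.99999325e-01, -7.42569075e-04, -8.93379090e-04,
        -1.20096026e-01],
       [-9.81984129e-04, -9.51210607e-01, -3.08540785e-01,
        -7.97774772e+01],
       [-6.20678822e-04,  3.08541454e-01, -9.51210695e-01,
        -1.64077648e+02],
       [ 0.00000000e+00,  0.00000000e+00,  0.00000000e+00,
         1.00000000e+00]])}
```

Request:
apply_moves(targets="0 0 0 -3 -2 0 4;0 0 0 -6 -4 0 4;0 0 0 -9 -6 0 4;0 0 0 -10 -8 0 4;0 0 0 -10 -8 0 4")

```text
time: 2.6
tool_pos: [482.1, 165.8, 375.6]
tcp_rot: [180.0, 0.0, -66.2]
ft_force: [0.5, -1.6, -0.1]
finger_gap: 40.3
```

```bash
cat >> h.py <<'E'
def wproj(s,P):
    m=camera_model('wrist')
    pt=R.from_euler('xyz',s['tcp_rot'],degrees=True).inv().apply(np.atleast_2d(P)-s['tool_pos'])
    T=m['T_tool_cam']; p=(pt-T[:3,3])@T[:3,:3]
    return np.c_[m['cy']-m['fy']*p[:,1]/-p[:,2], m['cx']+m['fx']*p[:,0]/-p[:,2]]
E
python3 - <<'E'
from h import *
s=sense(); im=snapshot('wrist'); print(s['tool_pos'],s['tcp_rot'])
O=[]
for n in L:
    d=place_of('wrist',n)[:2]; print(n,[(np.round(e['at'],1).tolist(),round(e['confidence'],2)) for e in d])
    if d and d[0]['confidence']>.4: O.append((n,d[0]['at']))
f=lambda q: np.concatenate([wproj(s,box2w(q,L[n]))[0]-a for n,a in O])
q=least_squares(f,[514,110,24],loss='soft_l1').x; print(q.round(1)); print(f(q).reshape(-1,2).round(1).tolist())
I=im[:,:,::-1].copy()
for z in (0,110):
    p=wproj(s,box2w(q,[(a,b,z) for a,b in((-90,-185),(-90,185),(90,185),(90,-185))]))[:,::-1]
    cv2.polylines(I,[np.int32(p*16)],True,(0,255,0),1,cv2.LINE_AA,4)
for n in L: cv2.circle(I,tuple(int(v) for v in wproj(s,box2w(q,L[n]))[0,::-1].round()),2,(255,0,255),-1)
cv2.imwrite('pics/w1.png',cv2.resize(I,(800,600)))
E
```

```text
[482.12724671 165.84415551 375.60853668] [ 1.79959281e+02  3.50669818e-02 -6.61753490e+01]
case []
latch_hinge [([130.4, 300.4], 0.61)]
latch_bar [([190.9, 299.6], 0.9)]
tab_fin [([151.0, 214.5], 0.74)]
[512.6 114.1  21.6]
[[0.6, -1.1], [-0.7, -0.3], [-0.0, 4.7]]
```

View pics/w1.png

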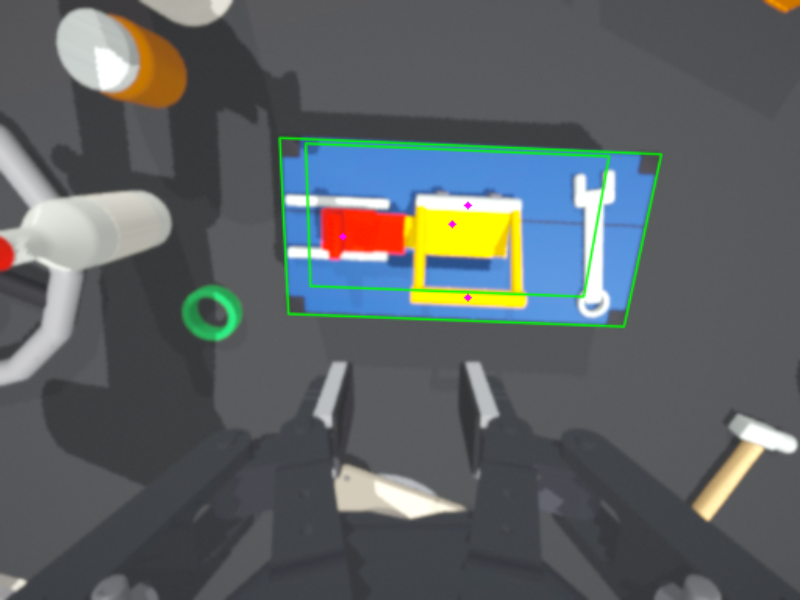

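Request:
apply_moves(targets="0 0 0.02 -2.5 -0.8 2 5;0 0 0.038 -4 -1.7 5 5;0 0 0.038 -6 -1.7 9 5;0 0 0.038 -6 -1.7 13 5;0 0 0.038 -6 -1.7 15 5")

```text
time: 3.35
tool_pos: [471.3, 224.5, 222.5]
tcp_rot: [179.7, 0.0, -68.5]
ft_force: [-0.4, 0.3, -1.3]
finger_gap: 50.0
```

```bash
python3 - <<'E'
from h import *
s=sense(); im=snapshot('wrist'); print(s['tool_pos'],s['tcp_rot'],s['finger_gap'])
q=[512.6,114.1,21.6]
d=place_of('wrist','tab_fin'); print(d[:2]); 
for y in (112,118,124): print(y,wproj(s,box2w(q,(5,y,155))).round(1), wproj(s,box2w(q,(5,y,172))).round(1))
cv2.imwrite('pics/w2.png',im[:,:,::-1])
E
```

```text
[471.29176583 224.47808496 222.46328561] [ 1.79745828e+02  3.96646293e-03 -6.85376263e+01] 49.98178387295825
[{'at': [191.4, 249.3], 'confidence': 0.7}]
112 [[193.3 265.8]] [[199.7 266.3]]
118 [[193.3 259.3]] [[199.7 259.2]]
124 [[193.3 252.7]] [[199.7 252.2]]
```

View pics/w2.png

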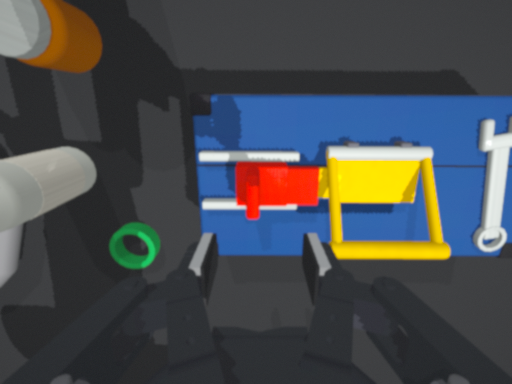

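Request:
apply_moves(targets="0 0 0 -0.6 0 2 5;0 0 0 -0.6 0 4 5;0 0 0 -0.6 0 5.5 5;0 0 0 -0.6 0 7 5;0 0 0 -0.6 0 7.4 5")

```text
time: 3.95
tool_pos: [470.6, 230.5, 151.2]
tcp_rot: [179.9, 0.0, -68.6]
ft_force: [-0.8, -0.9, -0.5]
finger_gap: 50.0
```

Request:
apply_moves(targets="0 0 0 0 0 0 1;0 0 0 0 0 0 1;0 0 0 0 0 0 0.5;0 0 0 0 0 0 0.5;0 0 0 0 0 0 0.5", force=30)

```text
time: 4.45
tool_pos: [471.3, 231.2, 152.9]
tcp_rot: [-180.0, 0.0, -68.5]
ft_force: [0.1, 0.0, 0.0]
finger_gap: 5.2
```

```bash
python3 - <<'E'
from h import *
a=snapshot('wrist'); b=snapshot('side')[130:290,140:353]
cv2.imwrite('pics/w3.png',np.vstack([cv2.resize(a,(400,300)),cv2.resize(b,(400,300))])[:,:,::-1]); s=sense(); print(s['tool_pos'],s['finger_gap'])
E
```

```text
[471.14680537 231.11108987 152.59257068] 5.196443971081529
```

View pics/w3.png

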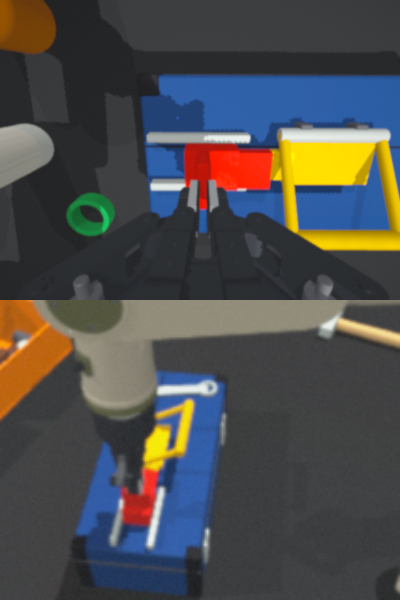

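```bash
python3 - <<'E'
from h import *
a=snapshot('wrist'); s=sense()
I=cv2.resize(a[150:310,180:380],(800,640),interpolation=cv2.INTER_CUBIC)[:600,:,::-1]
cv2.imwrite('pics/w4.png',I)
q=[512.6,114.1,21.6]
for y in (119,131):
  for x in(-15,25):
    for z in (140,172): print((x,y,z),((wproj(s,box2w(q,(x,y,z)))[0]-[150,180])*4).round()[::-1])
E
```

```text
(-15, 119, 140) [345. 382.]
(-15, 119, 172) [350. 483.]
(25, 119, 140) [347. 178.]
(25, 119, 172) [352. 247.]
(-15, 131, 140) [280. 382.]
(-15, 131, 172) [274. 483.]
(25, 131, 140) [278. 178.]
(25, 131, 172) [270. 247.]
```

View pics/w4.png

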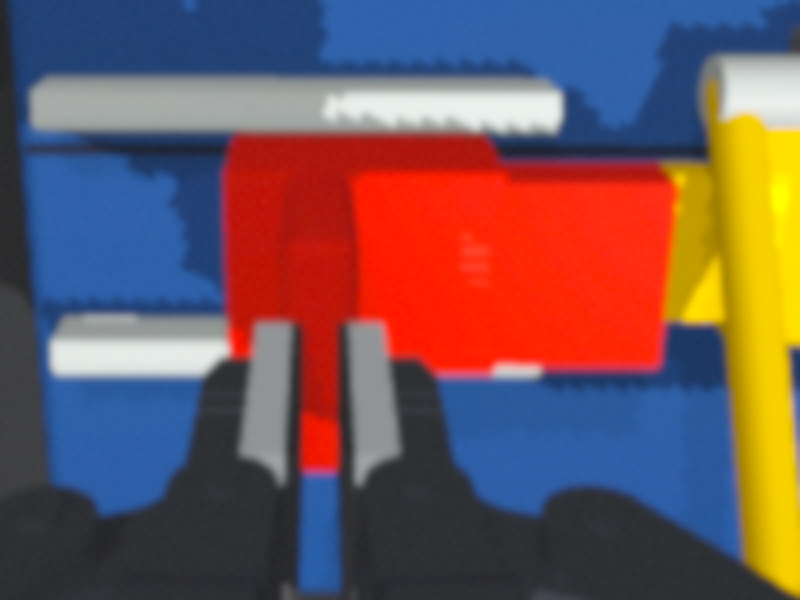

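Request:
apply_moves(targets="0 0 0 -0.3 0 0 0.5;0 0 0 -0.6 0 0 0.5;0 0 0 -0.9 0 0 0.5;0 0 0 -1.2 0 0 0.5;0 0 0 -1.5 0 0 0.5")

```text
time: 5.1
tool_pos: [465.4, 245.3, 152.3]
tcp_rot: [180.0, 0.0, -68.5]
ft_force: [0.6, -0.7, 0.2]
finger_gap: 5.4
```

```bash
python3 - <<'E'
from h import *
a=snapshot('wrist'); s=sense(); print(s['tool_pos'],s['ft_force'])
I=cv2.resize(a[110:310,180:380],(500,500),interpolation=cv2.INTER_CUBIC)
b=cv2.resize(snapshot('side')[160:240,190:260],(300,343),interpolation=cv2.INTER_CUBIC)
C=np.zeros((500,800,3),np.uint8);C[:,:500]=I;C[:343,500:]=b
cv2.imwrite('pics/w5.png',C[:,:,::-1])
print(place_of('wrist','tab_fin')[:1])
for t in ((0,118,130),): print(wproj(s,box2w([512.6,114.1,21.6],(5,118,155))))
m=s['tool_pos'];print('tip side', proj('side',m), proj('side',m+[0,0,25]))
E
```

```text
[465.25859036 245.67057342 152.34229559] [ 1.03587615 -0.45399523  0.12597143]
[{'at': [229.0, 282.1], 'confidence': 0.86}]
[[229.94185375 292.1092117 ]]
tip side [[239.86822872 211.15661137]] [[234.11865883 210.23994674]]
```

View pics/w5.png

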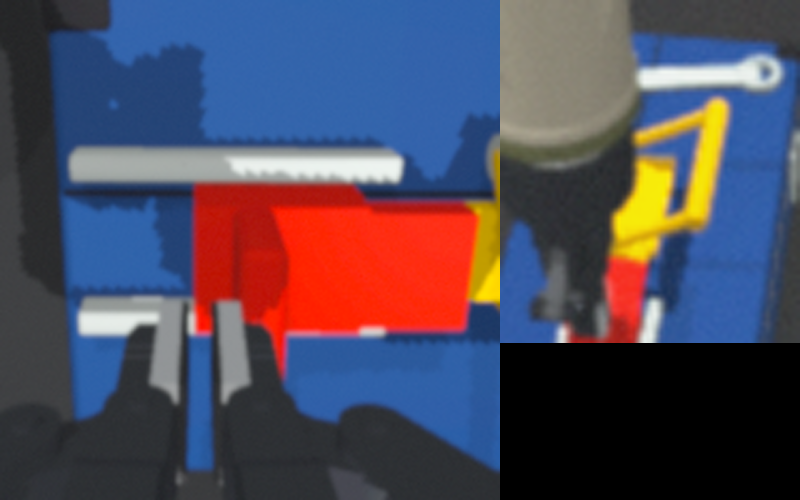

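Request:
apply_moves(targets="0 0 0 0 0 -2 0.2;0 0 0 2 0 -2 0.2;0 0 0 4 0 -2 0.2;0 0 0 5.1 0 -2 0.2;0 0 0 5.1 0 0 0.2")

```text
time: 5.75
tool_pos: [486.8, 196.8, 155.2]
tcp_rot: [-179.7, -0.0, -68.6]
ft_force: [-0.1, 1.3, -0.7]
finger_gap: 2.1
```

Request:
apply_moves(targets="0 0 0 0 0 0 0.2;0 0 0 0 0 0.2 0.2;0 0 0 0 0 0.4 0.2;0 0 0 0 0 0.5 0.2;0 0 0 0 0 0.5 0.2")

```text
time: 6.25
tool_pos: [484.3, 197.8, 147.7]
tcp_rot: [-180.0, 0.0, -68.5]
ft_force: [-0.7, 0.7, 0.1]
finger_gap: 1.7
```

```bash
python3 - <<'E'
from h import *
a=snapshot('wrist'); s=sense(); print(s['tool_pos'],s['ft_force'],s['joint_pos'])
I=cv2.resize(a[110:310,180:380],(500,500),interpolation=cv2.INTER_CUBIC)
b=cv2.resize(snapshot('side')[170:270,180:280],(300,300),interpolation=cv2.INTER_CUBIC)
C=np.zeros((500,800,3),np.uint8);C[:,:500]=I;C[:300,500:]=b
m=s['tool_pos']
for z,c in((0,(255,0,255)),(25,(0,255,255))):
    p=proj('side',m+[0,0,z])[0]; cv2.circle(C,(int((p[1]-180)*3+500),int((p[0]-170)*3)),2,c,-1)
cv2.imwrite('pics/w6.png',C[:,:,::-1])
E
```

```text
[484.34559099 197.71746893 147.69095162] [ 0.6883714  -0.14738876  0.25016214] [ 1.65914769e+01 -2.31215025e+00  1.01920863e+02 -2.60985841e-03
  8.03654422e+01  8.51000164e+01]
```

View pics/w6.png

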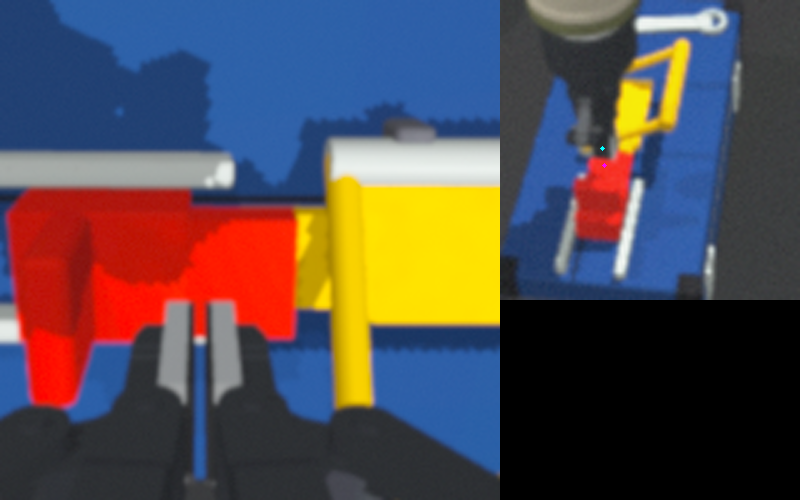

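Request:
apply_moves(targets="0 0 0 0 0 0.3 0.2;0 0 0 0 0 0.6 0.2;0 0 0 0 0 0.9 0.2;0 0 0 0 0 1 0.2;0 0 0 0 0 1 0.2")

```text
time: 6.85
tool_pos: [484.0, 197.5, 136.9]
tcp_rot: [180.0, 0.0, -68.5]
ft_force: [-0.4, -0.7, 0.7]
finger_gap: 1.7
```

Request:
apply_moves(targets="0 0 0 0 0 0.2 0.2;0 0 0 0 0 0.4 0.2;0 0 0 0 0 0.6 0.2;0 0 0 0 0 0.8 0.2;0 0 0 0 0 0.8 0.2")

```text
time: 7.35
tool_pos: [483.9, 197.4, 128.9]
tcp_rot: [180.0, 0.0, -68.5]
ft_force: [0.2, 1.4, 0.2]
finger_gap: 2.0
```

Request:
apply_moves(targets="0 0 0 -0.8 0 0 0.2;0 0 0 -1.6 0 0 0.2;0 0 0 -2.2 0 0 0.2;0 0 0 -2.8 0 0 0.2;0 0 0 -3.4 0 0 0.2")

```text
time: 7.85
tool_pos: [471.7, 229.6, 129.5]
tcp_rot: [-180.0, -0.0, -68.5]
ft_force: [2.0, -2.8, 0.0]
finger_gap: 1.8
```

Request:
apply_moves(targets="0 0 0 -0.4 0 0 0.2;0 0 0 -0.7 0 0 0.2;0 0 0 -1 0 0 0.2;0 0 0 -1.3 0 0 0.2;0 0 0 -1.6 0 0 0.2")

```text
time: 8.35
tool_pos: [466.0, 244.2, 129.5]
tcp_rot: [-180.0, -0.0, -68.5]
ft_force: [2.6, -2.9, 0.1]
finger_gap: 2.1
```

```bash
python3 - <<'E'
from h import *
a=snapshot('wrist'); s=sense(); print(s['tool_pos'],s['ft_force'])
cv2.imwrite('pics/w7.png',cv2.resize(a,(640,480))[:,:,::-1])
E
```

```text
[465.9422233  244.35050941 129.46326469] [ 3.70075034 -2.77326616  0.15391546]
```

View pics/w7.png

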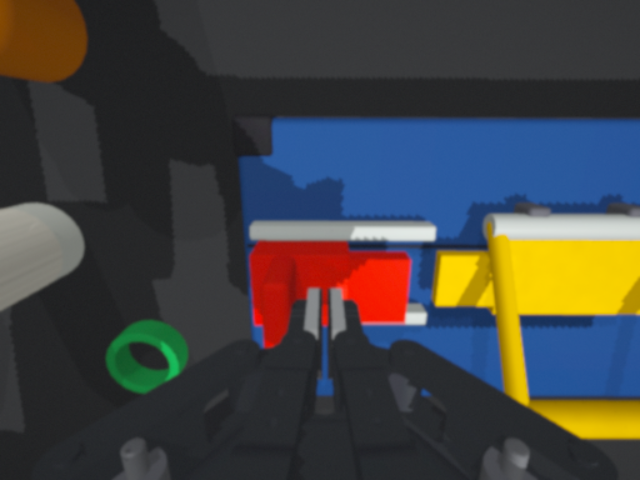

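Request:
apply_moves(targets="0 0 0 -0.2 0 0 0.2;0 0 0 -0.4 0 0 0.2;0 0 0 -0.6 0 0 0.2;0 0 0 -0.6 0 0 0.2;0 0 0 -0.6 0 0 0.2")

```text
time: 8.9
tool_pos: [465.6, 245.3, 129.6]
tcp_rot: [-180.0, -0.4, -68.6]
ft_force: [8.6, -23.1, 2.6]
finger_gap: 1.8
```

Request:
apply_moves(targets="0 0 0 -0.15 0 0 0.2;0 0 0 -0.3 0 0 0.2;0 0 0 -0.4 0 0 0.2;0 0 0 -0.4 0 0 0.2;0 0 0 -0.4 0 0 0.2")

```text
time: 9.4
tool_pos: [465.4, 246.0, 129.7]
tcp_rot: [180.0, -0.7, -68.7]
ft_force: [12.6, -37.0, 3.7]
finger_gap: 1.8
```

Request:
apply_moves(targets="0 0 0 0.8 0 0 0.2;0 0 0 2 0 0 0.2;0 0 0 2 0 -4 0.2;0 0 0 2 0 -8 0.2;0 0 0 2 0 -11 0.2")

```text
time: 9.9
tool_pos: [469.6, 235.2, 241.7]
tcp_rot: [-179.9, 0.1, -68.5]
ft_force: [0.9, 0.4, -0.0]
finger_gap: 1.9
```

```bash
python3 - <<'E'
from h import *
a=snapshot('wrist'); s=sense(); print(s['tool_pos'],s['ft_force'],s['tcp_rot'])
q=[512.6,114.1,21.6]
def tobox(p): return R.from_euler('z',-q[2],degrees=True).apply(p-np.array([q[0],q[1],0]))
print(tobox(s['tool_pos']))
for n,P in (('tab_fin',(5,158,155)),('tab_fin',(5,118,155)),('latch_bar',(-45,0,170))):
    print(n,wproj(s,box2w(q,P)).round(1),place_of('wrist',n)[:1])
E
```

```text
[471.66967394 236.05733998 247.39348703] [1.16828273 0.08535839 3.67908481] [-1.79499066e+02  6.51662362e-02 -6.84875709e+01]
[  6.83943649 128.46052497 247.39348703]
tab_fin [[191.  230.3]] [{'at': [186.1, 226.9], 'confidence': 0.73}]
tab_fin [[191.  269.9]] [{'at': [186.1, 226.9], 'confidence': 0.73}]
latch_bar [[242.5 386.6]] [{'at': [243.4, 386.6], 'confidence': 0.61}]
```

Request:
apply_moves(targets="0 0 0 3 2.3 0 0.2;0 0 0 6 4.6 0 0.2;0 0 0 9 7 0 0.2;0 0 0 12.4 9.6 0 0.2;0 0 0 12.7 9.6 0 0.2")

```text
time: 10.6
tool_pos: [424.7, 78.2, 237.3]
tcp_rot: [179.8, 0.0, -68.7]
ft_force: [0.6, 0.4, 0.1]
finger_gap: 2.0
```

Request:
apply_moves(targets="0 0 0 0 0 2.5 0.2;0 0 0 0 0 5 0.2;0 0 0 0 0 7.5 0.2;0 0 0 0 0 10 0.2;0 0 0 0 0 10.5 0.2")

```text
time: 11.1
tool_pos: [423.4, 81.7, 129.6]
tcp_rot: [179.6, 0.2, -68.5]
ft_force: [-0.2, 0.0, -0.4]
finger_gap: 2.2
```

```bash
python3 - <<'E'
from h import *
a=snapshot('wrist'); b=snapshot('side'); s=sense(); print(s['tool_pos'],s['ft_force'],s['tcp_rot'])
q=[512.6,114.1,21.6]
print(R.from_euler('z',-q[2],degrees=True).apply(s['tool_pos']-np.array([q[0],q[1],0])))
print(place_of('wrist','latch_bar')[:1],wproj(s,box2w(q,(-45,0,170))))
cv2.imwrite('pics/w8.png',np.hstack([cv2.resize(a,(400,300)),cv2.resize(b[150:270,170:330],(400,300))])[:,:,::-1])
E
```

```text
[425.18468432  81.7152458  132.60078852] [-0.01398287 -0.22308171  0.11311372] [ 1.79784771e+02  9.23520384e-02 -6.85035422e+01]
[-93.19832818   2.06914102 132.60078852]
[{'at': [172.6, 263.3], 'confidence': 0.63}] [[173.48390321 263.52295533]]
```

View pics/w8.png

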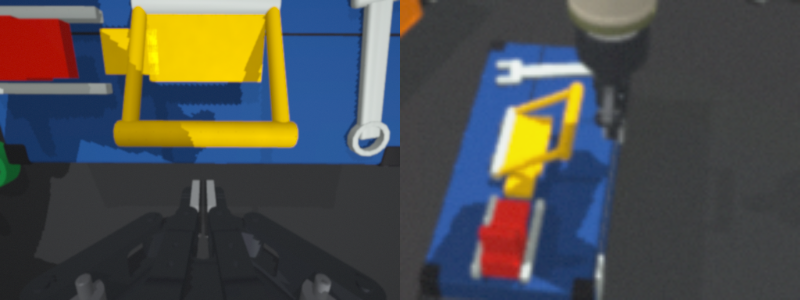

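Request:
apply_moves(targets="0 0 0 0 -1 -0.6 0.2;0 0 0 0 -2 -0.6 0.2;0 0 0 0 -2.9 -0.8 0.2;0 0 0 0 -3.4 -1.3 0.2;0 0 0 0 -3.8 -1.8 0.2")

```text
time: 11.75
tool_pos: [458.2, 93.7, 151.9]
tcp_rot: [179.3, 0.0, -68.5]
ft_force: [-26.2, -11.5, 16.0]
finger_gap: 2.0
```

Request:
apply_moves(targets="0 0 0 0 -0.5 -0.5 0.2;0 0 0 0 -1.1 -1.1 0.2;0 0 0 0 -1.7 -1.6 0.2;0 0 0 0 -2.4 -2 0.2;0 0 0 0 -2.4 -2 0.2")

```text
time: 12.25
tool_pos: [485.7, 104.3, 174.2]
tcp_rot: [-179.9, -0.0, -68.5]
ft_force: [-0.5, 0.4, 0.2]
finger_gap: 2.1
```

```bash
python3 - <<'E'
from h import *
a=snapshot('wrist'); b=snapshot('side'); s=sense(); print(s['tool_pos'],s['ft_force'],s['tcp_rot'])
q=[512.6,114.1,21.6]
print(R.from_euler('z',-q[2],degrees=True).apply(s['tool_pos']-np.array([q[0],q[1],0])))
for c,f in (('wrist',lambda P:wproj(s,P)),('side',lambda P:proj('side',P))):
    print(c,place_of(c,'latch_bar')[:1],[f(box2w(q,(35-93*np.cos(t),0,122+93*np.sin(t)))).round(0)[0].tolist() for t in np.radians((31,45,60,75,90,111))])
cv2.imwrite('pics/w9.png',np.hstack([cv2.resize(a,(400,300)),cv2.resize(b[150:270,170:330],(400,300))])[:,:,::-1])
E
```

```text
[485.17602586 104.37727668 172.9377884 ] [-0.31517605 -0.69840107 -0.17142753] [-1.79941977e+02 -7.95519746e-03 -6.85167338e+01]
[-29.07733948   1.05547869 172.9377884 ]
wrist [{'at': [220.5, 259.1], 'confidence': 0.64}] [[247.0, 261.0], [242.0, 261.0], [224.0, 261.0], [190.0, 262.0], [141.0, 262.0], [63.0, 262.0]]
side [{'at': [186.8, 224.2], 'confidence': 0.6}] [[197.0, 237.0], [192.0, 232.0], [188.0, 225.0], [185.0, 216.0], [184.0, 208.0], [185.0, 196.0]]
```

View pics/w9.png

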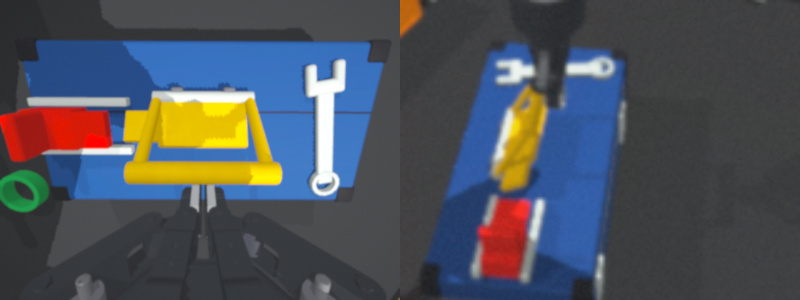

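Request:
apply_moves(targets="0 0 0 0 -0.6 -0.25 0.2;0 0 0 0 -1.3 -0.5 0.2;0 0 0 0 -2 -0.75 0.2;0 0 0 0 -2.9 -1 0.2;0 0 0 0 -3.7 -1.1 0.2")

```text
time: 12.95
tool_pos: [519.9, 118.0, 183.8]
tcp_rot: [-180.0, -0.0, -68.5]
ft_force: [-1.9, -1.7, 1.9]
finger_gap: 2.2
```

Request:
apply_moves(targets="0 0 0 0 -0.7 0 0.2;0 0 0 0 -1.4 0 0.2;0 0 0 0 -2.1 0.1 0.2;0 0 0 0 -2.7 0.2 0.2;0 0 0 0 -3.2 0.3 0.2")

```text
time: 13.45
tool_pos: [549.1, 129.6, 180.0]
tcp_rot: [180.0, 0.0, -68.5]
ft_force: [-0.7, -1.8, 1.5]
finger_gap: 1.9
```

```bash
python3 - <<'E'
from h import *
snapshot('wrist'); snapshot('side'); s=sense(); print(s['tool_pos'],s['ft_force'],s['tcp_rot'])
q=[512.6,114.1,21.6]
print(R.from_euler('z',-q[2],degrees=True).apply(s['tool_pos']-np.array([q[0],q[1],0])))
for c,f in (('wrist',lambda P:wproj(s,P)),('side',lambda P:proj('side',P))):
    print(c,place_of(c,'latch_bar')[:1],[f(box2w(q,(35-93*np.cos(t),0,122+93*np.sin(t)))).round(0)[0].tolist() for t in np.radians((60,75,90,100,111))])
E
```

```text
[549.0339808  129.64859267 179.89055913] [ 0.93790322 -0.68682137 -0.09687648] [ 1.79993173e+02  1.24254279e-02 -6.85166926e+01]
[ 39.59927736   1.04447297 179.89055913]
wrist [{'at': [222.4, 259.9], 'confidence': 0.89}] [[315.0, 261.0], [296.0, 261.0], [264.0, 261.0], [237.0, 261.0], [204.0, 261.0]]
side [{'at': [183.5, 202.3], 'confidence': 0.8}] [[188.0, 225.0], [185.0, 216.0], [184.0, 208.0], [184.0, 202.0], [185.0, 196.0]]
```

Request:
apply_moves(targets="0 0 0 0 -0.3 0.1 0.2;0 0 0 0 -0.6 0.2 0.2;0 0 0 0 -0.9 0.3 0.2;0 0 0 0 -1.1 0.3 0.2;0 0 0 0 -1.1 0.3 0.2")

```text
time: 14.15
tool_pos: [558.6, 133.3, 177.0]
tcp_rot: [179.9, 0.0, -68.5]
ft_force: [-2.7, -0.5, -0.3]
finger_gap: 1.8
```

Request:
apply_moves(targets="0 0 0 0 -0.1 0 0.2;0 0 0 0 -0.2 0.1 0.2;0 0 0 0 -0.3 0.1 0.2;0 0 0 0 -0.4 0.1 0.2;0 0 0 0 -0.4 0.1 0.2")

```text
time: 14.65
tool_pos: [559.2, 133.5, 176.7]
tcp_rot: [179.5, 0.0, -68.5]
ft_force: [-23.6, -8.8, 14.8]
finger_gap: 1.7
```

Request:
apply_moves(targets="0 0 0 0 0.6 0 0.2;0 0 0 0 1.5 0 0.2;0 0 0 0 3 -1 0.2;0 0 0 0 5 -4 0.2;0 0 0 0 7 -8 0.2")

```text
time: 15.15
tool_pos: [495.4, 108.9, 254.7]
tcp_rot: [179.8, 0.1, -68.5]
ft_force: [0.7, 0.0, 1.3]
finger_gap: 1.9
```

Request:
apply_moves(targets="0 0 0 0 2 -3 0.2;0 0 0 0 4 -6 0.2;0 0 0 0 6 -8 0.2;0 0 0 0 6 -8 0.2;0 0 0 0 6 -8 0.2")

```text
time: 15.65
tool_pos: [442.0, 87.3, 336.7]
tcp_rot: [-179.9, -0.0, -68.5]
ft_force: [0.0, -0.2, -1.0]
finger_gap: 1.9
```

```bash
python3 - <<'E'
from h import *
s=sense(); a=snapshot('wrist'); b=snapshot('side'); t=snapshot('top'); print(s['tool_pos'],s['ft_force'],s['time'])
q=[512.6,114.1,21.6]
for c,f in (('wrist',lambda P:wproj(s,P)),('side',lambda P:proj('side',P)),('top',lambda P:proj('top',P))):
    print(c,place_of(c,'latch_bar')[:1],[f(box2w(q,(35-93*np.cos(t),0,122+93*np.sin(t)))).round(0)[0].tolist() for t in np.radians((90,100,111))])
    print(place_of(c,'tab_fin')[:1],[f(box2w(q,(5,y,155))).round(0)[0].tolist() for y in (118,148,158,164)])
cv2.imwrite('pics/w10.png',np.vstack([cv2.resize(a,(800,600))[:330], cv2.resize(np.hstack([b[130:290,130:330],t[100:260,130:330]]),(675,270))[:, :].copy() if 0 else cv2.resize(np.hstack([b[150:270,130:308],t[120:240,130:308]]),(800,270))])[:,:,::-1])
E
```

```text
[442.01386035  87.3428141  336.74712816] [ 0.04727895 -0.16190743 -0.96256547] 15.65
wrist [{'at': [32.2, 260.2], 'confidence': 0.87}] [[73.0, 260.0], [55.0, 260.0], [36.0, 260.0]]
[{'at': [105.9, 130.1], 'confidence': 0.76}] [[105.0, 164.0], [105.0, 140.0], [105.0, 132.0], [105.0, 127.0]]
side [{'at': [182.8, 194.6], 'confidence': 0.9}] [[184.0, 208.0], [184.0, 202.0], [185.0, 196.0]]
[{'at': [245.8, 211.8], 'confidence': 0.61}] [[232.0, 212.0], [242.0, 210.0], [245.0, 209.0], [247.0, 209.0]]
top [{'at': [149.5, 219.1], 'confidence': 0.47}] [[159.0, 221.0], [155.0, 219.0], [150.0, 217.0]]
[{'at': [182.7, 179.4], 'confidence': 0.48}] [[182.0, 192.0], [186.0, 183.0], [187.0, 181.0], [187.0, 179.0]]
```

View pics/w10.png

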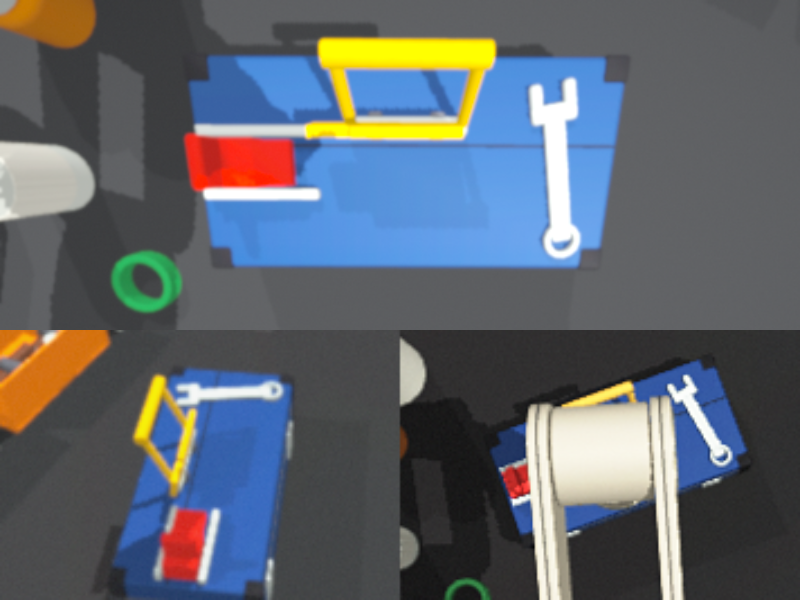

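The wrist view shows the bar up and over at the 111° (stop) position, detected at [32, 260] against [36, 260] expected. The tab is out at about 158–160 mm, and the spanner and tape are undisturbed. The arm is clear of everything.

```bash
python3 -c "
from bench import *
print(hand_in())"
```

```text
the job is handed in; nothing more can be done
None
```

I slid the red tab out to its stop first, then pushed the yellow latch up and over to its stop. I backed the arm away and handed the job in at about 16 s.

- **Tab:** it stopped moving when the push force rose to about 39 N. The last wrist and side pictures put the fin at about 158–160 mm along the box, where 158 mm is fully out. The top camera read a few pixels off, with low confidence.
- **Latch:** it met its stop at about 25 N along the push (29 N in all). The last pictures from all three cameras put the bar at the 111° stop position, within about 4 pixels.
- **Rest of the bench:** the spanner and the green tape look undisturbed in the last picture, and after backing off the force on the tool was about 1 N or less. I did not check the other things on the bench with measurements, but the arm did not go near them.

**Disagreements:**
- **Reported tool height:** the fingertips are really about 20 mm above the reported tool point. My first grasp of the fin therefore closed on nothing above it and touched nothing. I switched to pushing with closed fingers and allowed for the offset.
- **Fin position:** it measured about 7 mm farther along the box than the given dimension.
- **Force at the start of the latch swing:** it read about 33 N for a moment, above the stated 5–8 N, then dropped to almost nothing as the latch moved.

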